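Angle the batten past the bench dog into the gluing bay

ROBOT

A 7-joint arm with a two-finger parallel gripper is mounted at the origin on the work surface. World frame = base frame: x ahead of the robot, y to its left, z up, the work surface at z = 0. Lengths are in mm, angles in rad, forces in N, time in s.
With the tool pointing down it reaches from about 400 to 850 mm from the base axis. Payload 4.4 kg.
Tool frame: the origin (TCP) lies on the centre line of the jaws, within the pads' length; the fingertips stand 19 mm ahead of it and the grasp point (between the pads) is the TCP; x points along the fingers, y is the direction in which the jaws open and shut, and the axes are right-handed (so a half turn about x gives the same grasp; the last joint's range is limited). The gripper opens to 94 mm and grips with 3 to 60 N. Pads are 16 mm wide; open, the fingers measure 119 mm over their backs; the gripper's body (75 mm by 177 mm) begins 78 mm behind the grasp point.
Start: joints at [-1.345, 0.628, 0.038, 1.517, -0.027, 0.996, -0.02], TCP at [186.965, 622.545, 224.478] pointing down, gripper open.
Joint ranges: [-3.06, 3.06], [-0.37, 2.12], [-1.25, 1.32], [0.18, 2.47], [-1.1, 4.24], [0.23, 1.98], [-2.94, 2.94]. Speed limits (rad/s): [2.57, 2.57, 3.14, 3.14, 3.14, 3.14, 3.14].

INTERFACE

Orientations are given as a unit quaternion [x, y, z, w].
In Python, from station import get_state, grab_frame, hand_in gives the robot as it stands.
- The arm moves only by the shell command python3 -m inch 'ROWS' [FORCE]. ROWS is JSON, a list of rows, each an object with "claw": the gripper command: -1 is shut, 1 is fully open, values between are in proportion; "slide": the shift along the tool's x, y, z normalised to -1 to 1, where 1 is 30 mm, a list of three; "rotation": the turn, a rotation vector about the tool's x, y, z normalised to -1 to 1, where 1 is 0.12 rad, a list of three. In form: [{"claw": claw, "slide": [dx, dy, dz], "rotation": [wx, wy, wz]}, ...]. A call has 1 to 20 rows; each row shifts and turns the commanded pose from where the row before left it, along the tool's axes as they then stand; what a row does not reach is not made up. A row lasts 1/12 s, in which the tool goes at most 41.7 mm and 7.16 degrees, less where a joint would pass 70% of its speed; a pose out of reach is approached as far as the arm can. A call with a number of a shift or a turn outside -1 to 1 is refused whole. A call with a gripper value outside its range is refused whole. The fingers move at their own pace and stop on an object; FORCE is the grip in N (left out, the last holds). Time passes only in rows, so rows that do not move let the fingers close. It gives the time, the measured TCP pose, the force and the opening at its end, in the units of the state.
- get_state(): the state, without advancing time (a new reading comes with each control period).
- grab_frame(name): name is "side" or "top"; returns a dict with "frame" (420x560x3 uint8, blue, green, red), "z_map" (420x560 float32, mm along the optical axis (not along the pixel's ray), 0 where there is no reading), "mtx" (3x3 intrinsics, pixels), "T" (4x4, takes a point from camera to world coordinates). Camera axes: x right, y up, looking along -z (the intrinsics and any distortion apply to the point x, -y, -z); pixel columns grow to the right and rows downward; lengths in mm; the calibration is good to about 2 mm. A picture is of the moment at which its call begins.
- hand_in(): hands the job in, once; it reports no verdict.
The state is a dict: "time_s": time; "q": joint angles; "joint_vel": joint speeds; "effort": joint torques, N m; "ee_pos": TCP position; "tool_rot": TCP orientation; "ft_force": force on the tool from outside, world axes, zero at the start; "ft_torque": the same for the moment, N m; "finger_gap": finger opening in mm.
Only numpy, scipy, OpenCV 4.12 (cv2) and the standard library are available. Lean on these libraries where they do the work, as an engineer would, in place of code of your own. Each camera call takes 0.05 s, during which the arm holds its last target.

TASK

Push the loose wooden batten across the bench into the gluing bay: angle one end in behind the steel post, then push the other end in, until the batten lies between the two cheeks with its long side flat against the back fence. Only push it along the bench with the fingers; do not grip it, lift it or tip it over. Leave the mallet, the glue bottle and the offcut where they are.

Things in the scene. Friction and masses are not known exactly. Their poses are not given: they have to be found in the camera images.
- batten: Loose pale wooden batten on the bench, 240 long (its y) x 36 wide (x) x 30 mm high, about 0.2 kg, two dark mortise marks on top. Origin: centre of its underside. Slides with ordinary wood friction; turns when pushed near an end. Starts in front of the bay on the robot's side, within about 20 degrees of parallel to the fence, shifted right, its +y end towards the post.
- bay: Fixed bay of brown wooden rails 35 mm high, open to the robot. Origin: bench level, middle of the back fence's inner face. y runs along the fence (to the robot's left), x away from the robot through the fence (28 mm thick). Two cheeks, 28 mm thick, x = -60 to 0 mm, inner faces at y = -150 and +150 mm. A batten flat against the fence has its origin at x = -18 mm in this frame.
- post: Fixed upright round steel post (bench dog), 24 mm diameter, 55 mm tall, in the mouth of the bay, left of its middle. Origin: centre of its foot, 72 mm from the fence's inner face, so 60 mm are free between post and fence. The open mouth from it to the right-hand (-y) cheek is shorter than the batten.
- mallet: Bystander: wooden joiner's mallet lying on the bench on the left; head 115 x 65 x 60 mm, handle 26 mm thick sticking out 160 mm along its own -y. Origin under the head, 10 mm to the handle side of the head's centre. Leave alone.
- glue: Bystander: white round glue bottle, 56 mm diameter, 150 mm tall, standing on the right. Origin at the centre of its foot. Leave alone.
- offcut: Bystander: small loose wood block 70 x 50 x 40 mm on the right, nearer the robot. Origin at the centre of its underside. Leave alone.
There are look-alikes about, which are no part of the job. Several things have the shape of the batten; the one meant has the colours described above.

How it is judged:
By the outcome, as a careful person would: the job done as asked, in the order asked, and still so for the second after the job is handed in, with the robot touching nothing.
It also fails if it takes over 72 s, if anything falls off the work surface, if the arm or the gripper's body presses on something with over 40 N, if the wrist force passes 120 N, or if a joint passes its speed limit or range.

## Working session

There is one attempt and no reset: what is moved stays moved. The work goes in short steps, Python scripts to look and compute and a shell command to move; the robot and the scene stay as the last step left them, time stands still between calls to the robot, and variables do not carry over. Pictures are saved under pics/ and viewed, and the job is handed in when it is done.

```bash
mkdir -p pics; ls; python3 - <<'E'
from station import get_state, grab_frame
import cv2
s=get_state(); print(s)
for n in("top","side"):
    f=grab_frame(n); cv2.imwrite(f"pics/{n}0.png",f["frame"]); print(f["mtx"],f["T"])
E
```

```text
pics
{'time_s': 0.0, 'q': array([-1.3448044 ,  0.62934219,  0.0384531 ,  1.51836641, -0.02699456,
        0.99633722, -0.02002934]), 'joint_vel': array([-1.05711049e-03, -5.78951612e-04,  4.07220571e-04, -1.01539442e-07,
       -1.05690220e-03, -1.07889745e-03,  3.41043829e-04]), 'effort': array([-2.47876123e-04, -5.49709475e+01,  1.14375584e+00, -1.86624634e+01,
       -5.21278207e-02,  2.35433358e-02,  1.37189218e-04]), 'ee_pos': array([186.77810629, 621.90708881, 223.55739805]), 'tool_rot': array([ 0.10213219,  0.69967894, -0.10348931,  0.69950579]), 'ft_force': array([ 0.37091941, -0.46245835, -0.20261365]), 'ft_torque': array([-0.04998449,  0.01377607, -0.05910423]), 'finger_gap': 94.20739920183377}
[[546.32746244   0.         282.20066282]
 [  0.         546.32746244 204.58690881]
 [  0.           0.           1.        ]] [[ 1.20418672e-03  9.95554864e-01 -9.41756966e-02  2.99320521e+02]
 [-9.99994310e-01  1.49558798e-03  3.02371026e-03  1.23033476e+01]
 [ 3.15111750e-03  9.41715197e-02  9.95551001e-01  1.87230120e+03]
 [ 0.00000000e+00  0.00000000e+00  0.00000000e+00  1.00000000e+00]]
[[425.97626526   0.         279.41874815]
 [  0.         425.97626526 211.65971454]
 [  0.           0.           1.        ]] [[-9.82123144e-01  7.16300748e-02 -1.74078325e-01  2.75170139e+02]
 [-1.86887824e-01 -4.81666030e-01  8.56195525e-01  9.73437665e+02]
 [-2.25182664e-02  8.73422560e-01  4.86442144e-01  6.18447640e+02]
 [ 0.00000000e+00  0.00000000e+00  0.00000000e+00  1.00000000e+00]]
```

View pics/top0.png

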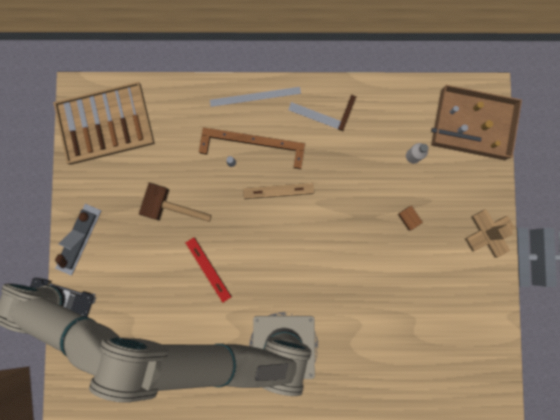

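View pics/side0.png

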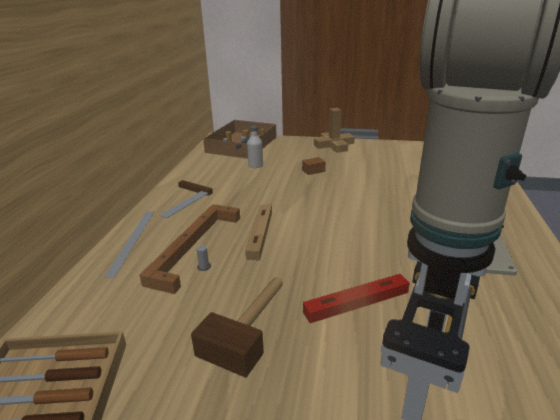

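The pale batten is at top (278,191) and side (260,230). The red bar at top (208,270) has the same shape but the wrong colour. The bay rail is at top (252,143), the post at (231,161). I'll confirm with enlarged crops.

```bash
python3 - <<'E'
from station import grab_frame
import cv2
f=grab_frame("top"); c=f["frame"][115:215,185:325]
cv2.imwrite("pics/topc.png",cv2.resize(c,None,fx=5.6,fy=5.6,interpolation=cv2.INTER_CUBIC))
f=grab_frame("side"); c=f["frame"][190:300,130:290]
cv2.imwrite("pics/sidec.png",cv2.resize(c,None,fx=5,fy=5,interpolation=cv2.INTER_CUBIC))
E
```

```text
(no output)
```

View pics/topc.png

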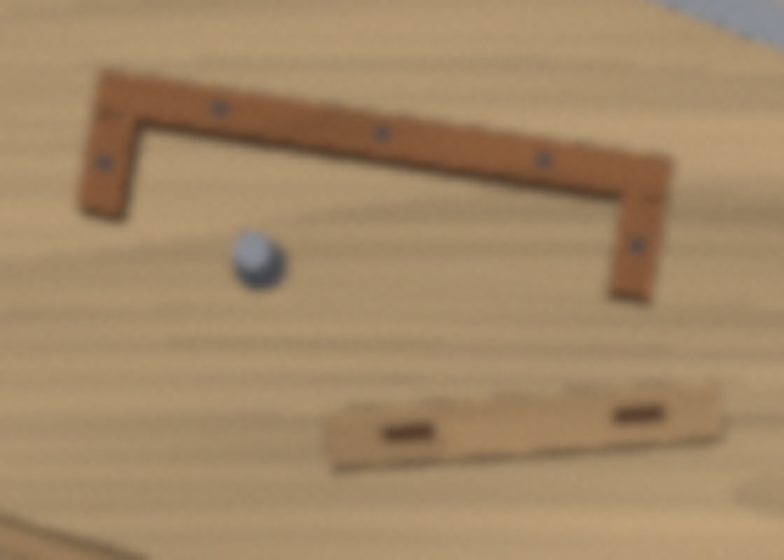

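View pics/sidec.png

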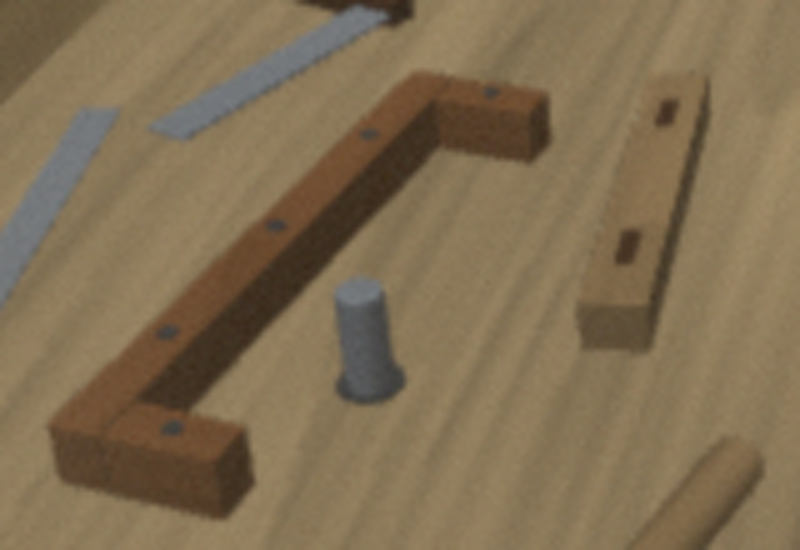

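The crops confirm the pale batten with two dark mortises. In the top crop its corners are at (330,410), (720,385), (722,437) and (335,467). Next I'll convert these to world positions.

```bash
cat > h.py <<'E'
import numpy as np, cv2
from station import get_state, grab_frame
def ray(f,uv,z):
    K,T=f["mtx"],f["T"]; d=np.array([(uv[0]-K[0,2])/K[0,0],-(uv[1]-K[1,2])/K[1,1],-1.])
    d=T[:3,:3]@d; o=T[:3,3]; return (o+d*(z-o[2])/d[2])
def proj(f,p):
    K,T=f["mtx"],f["T"]; c=T[:3,:3].T@(np.asarray(p,float)-T[:3,3]); return np.array([K[0,2]+K[0,0]*c[0]/-c[2],K[1,2]-K[1,1]*c[1]/-c[2]])
def crop(p,s,off): return ((p[0]+.5)/s-.5+off[0],(p[1]+.5)/s-.5+off[1])
def batten(f):
    """fit pale-batten footprint from z_map heights 15..45 is left to caller"""
E
python3 - <<'E'
from h import *
f=grab_frame("top"); g=grab_frame("side")
def show(n,pts,z):
    for p in pts: print(n,p,np.round(ray(f,crop(p,5.6,(185,115)),z)[:2],1))
show("bay",[(142,122),(622,192),(103,70),(672,157),(80,210),(125,217),(610,295),(652,300)],35)
show("bat",[(330,410),(720,385),(722,437),(335,467)],30)
show("post",[(256,250)],55)
def s(n,pts,z):
    for p in pts: print(n,p,np.round(ray(g,crop(p,5,(130,190)),z)[:2],1))
s("Sbay",[(440,104),(138,402),(418,70),(50,428),(550,95),(535,125)],35)
s("Sbat",[(580,303),(655,303),(708,80),(655,72)],30)
s("Spost",[(360,291)],55)
# depth check
for q in [(278,191),(252,143)]:
    d=f["z_map"][q[1],q[0]];K,T=f["mtx"],f["T"]
    c=np.array([(q[0]-K[0,2])/K[0,0]*d,-(q[1]-K[1,2])/K[1,1]*d,-d]);print(q,(T[:3,:3]@c+T[:3,3]).round(1))
E
```

```text
bay (142, 122) [706.9 253.9]
bay (622, 192) [664.1 -39. ]
bay (103, 70) [739.1 278.2]
bay (672, 157) [685.8 -69.5]
bay (80, 210) [652.4 290.9]
bay (125, 217) [648.1 263.4]
bay (610, 295) [600.6 -31.6]
bay (652, 300) [597.6 -57.1]
bat (330, 410) [530.7 138.2]
bat (720, 385) [546.3 -98.5]
bat (722, 437) [514.5 -99.6]
bat (335, 467) [495.9 134.9]
post (256, 250) [624.3 181.7]
Sbay (440, 104) [659.8 -34.8]
Sbay (138, 402) [709.2 256.7]
Sbay (418, 70) [685.6 -72.7]
Sbay (50, 428) [740.3 281.1]
Sbay (550, 95) [600.3 -54.4]
Sbay (535, 125) [599.3 -19.3]
Sbat (580, 303) [531.5 140.6]
Sbat (655, 303) [495.1 134.9]
Sbat (708, 80) [516.3 -94.5]
Sbat (655, 72) [549.2 -99.6]
Spost (360, 291) [627.  182.4]
(278, 191) [519.6  21.   32.9]
(252, 143) [686.5 110.7  23.7]
```

```bash
cat >> h.py <<'E'
from scipy.spatial.transform import Rotation as R
YB=np.array([0.146,0.989]);YB/=np.linalg.norm(YB);XB=np.array([YB[1],-YB[0]]);
OB=np.array([686.,108.5])
def tobay(p): d=np.asarray(p)[:2]-OB; return np.array([d@XB,d@YB])
def toworld(b): return OB+b[0]*XB+b[1]*YB
def tool():
    s=get_state(); return s,R.from_quat(s["tool_rot"]).as_matrix()
def plan(target,vert=None,z=None):
    "slide total (in units of 30mm) tool axes to reach world xy(,z); angle error for tool-y along vec"
    s,M=tool(); t=np.array([target[0],target[1],s["ee_pos"][2] if z is None else z])
    print("t",round(s["time_s"],2),"tcp",s["ee_pos"].round(1),"bay",tobay(s["ee_pos"]).round(1),"F",s["ft_force"].round(1),"gap",round(s["finger_gap"],1))
    print("slide units",(M.T@(t-s["ee_pos"])/30).round(3))
E
python3 - <<'E'
from h import *
s,M=tool(); print(M.round(3)); print(tobay([522,19]),tobay([624.3,181.7]))
plan([465,115],z=120)
E
```

```text
[[-0.     0.288  0.958]
 [-0.001  0.958 -0.288]
 [-1.    -0.001 -0.   ]]
[-149.17099755 -112.49117072] [-71.72869447  63.40445087]
t 0.3 tcp [186.9 622.3 224.2] bay [-568.8  435.4] F [ 0.7 -0.2 -0.5] gap 93.8
slide units [  3.481 -13.528  13.743]
```

```bash
python3 -m inch '[{"claw":-1,"slide":[0,-0.7,0.7],"rotation":[0,0,0]},{"claw":-1,"slide":[0,-0.8,0.8],"rotation":[0,0,0]},{"claw":-1,"slide":[0,-0.8,0.8],"rotation":[0,0,0]},{"claw":-1,"slide":[0,-0.8,0.8],"rotation":[0,0,0]},{"claw":-1,"slide":[0,-0.8,0.8],"rotation":[0,0,0]},{"claw":-1,"slide":[0,-0.8,0.8],"rotation":[0,0,0]},{"claw":-1,"slide":[0,-0.8,0.8],"rotation":[0,0,0]},{"claw":-1,"slide":[0,-0.8,0.8],"rotation":[0,0,0]},{"claw":-1,"slide":[0.2,-0.8,0.8],"rotation":[0,0,0]},{"claw":-1,"slide":[0.2,-0.8,0.8],"rotation":[0,0,0]},{"claw":-1,"slide":[0.2,-0.8,0.8],"rotation":[0,0,0]},{"claw":-1,"slide":[0.2,-0.8,0.8],"rotation":[0,0,0]},{"claw":-1,"slide":[0.2,-0.8,0.8],"rotation":[0,0,0]},{"claw":-1,"slide":[0.2,-0.8,0.8],"rotation":[0,0,0]},{"claw":-1,"slide":[0.2,-0.8,0.8],"rotation":[0,0,0]},{"claw":-1,"slide":[0.2,-0.8,0.8],"rotation":[0,0,0]},{"claw":-1,"slide":[0,-0.5,0.6],"rotation":[0,0,0]},{"claw":-1,"slide":[0,0,0],"rotation":[0,0,0]},{"claw":-1,"slide":[0,0,0],"rotation":[0,0,0]}]'; python3 -c "
from h import *
plan([465,115],z=30); print(tool()[1].round(3))"
```

```text
time_s: 1.88
ee_pos: [455.7, 127.3, 176.4]
tool_rot: [0.104, 0.699, -0.104, 0.699]
ft_force: [0.3, -0.0, -1.0]
finger_gap: 0.5
t 1.88 tcp [455.7 127.3 176.4] bay [-230.6  -15. ] F [ 0.3 -0.  -1. ] gap 0.5
slide units [ 4.881 -0.304  0.415]
[[ 0.     0.291  0.957]
 [-0.     0.957 -0.291]
 [-1.    -0.     0.   ]]
```

```bash
python3 -m inch '[{"claw":-1,"slide":[0.8,-0.3,0.2],"rotation":[0,0,0]},{"claw":-1,"slide":[0.9,0,0.1],"rotation":[0,0,0]},{"claw":-1,"slide":[0.9,0,0],"rotation":[0,0,0]},{"claw":-1,"slide":[0.9,0,0],"rotation":[0,0,0]},{"claw":-1,"slide":[0.7,0,0],"rotation":[0,0,0]},{"claw":-1,"slide":[0.4,0,0],"rotation":[0,0,0]},{"claw":-1,"slide":[0.2,0,0],"rotation":[0,0,0]},{"claw":-1,"slide":[0,0,0],"rotation":[0,0,0]},{"claw":-1,"slide":[0,0,0],"rotation":[0,0,0]}]'; python3 -c "
from h import *
plan([514.6,117],z=30)
f=grab_frame('top');cv2.imwrite('pics/a1.png',cv2.resize(f['frame'][115:275,165:345],None,fx=4,fy=4,interpolation=cv2.INTER_CUBIC))
f=grab_frame('side');cv2.imwrite('pics/a2.png',f['frame'])"
```

```text
time_s: 2.63
ee_pos: [461.1, 118.3, 32.8]
tool_rot: [0.103, 0.7, -0.102, 0.7]
ft_force: [-0.8, -0.4, 0.1]
finger_gap: 0.6
t 2.63 tcp [461.1 118.3  32.8] bay [-224.   -23.1] F [-0.8 -0.4  0.1] gap 0.6
slide units [0.093 0.469 1.722]
```

View pics/a1.png

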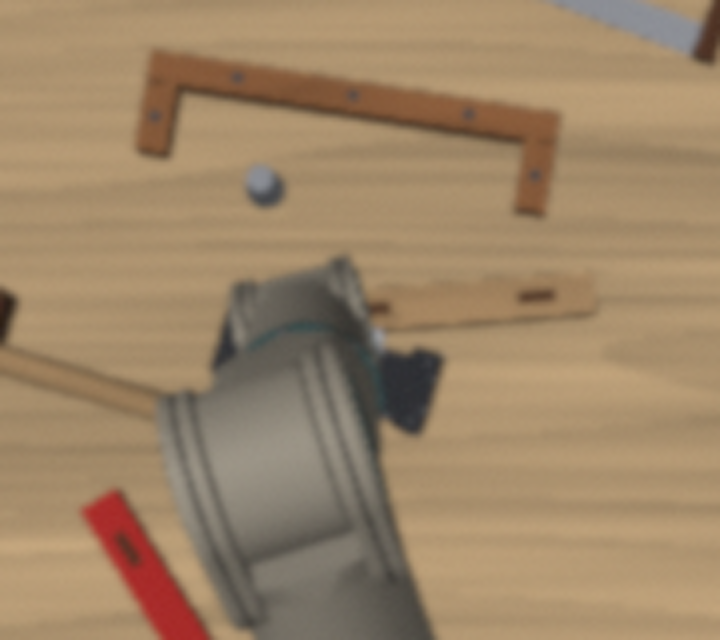

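View pics/a2.png

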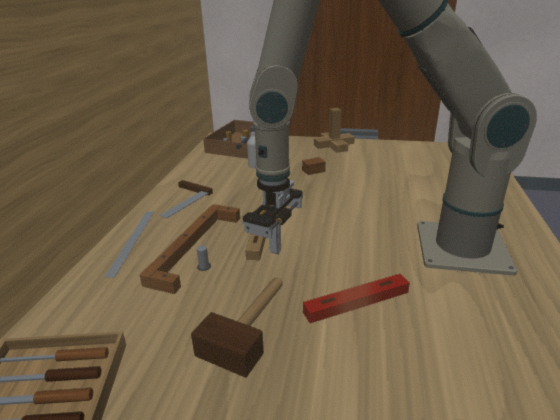

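```bash
python3 -m inch '[{"claw":-1,"slide":[0.1,0.08,0.24],"rotation":[0,0,0]},{"claw":-1,"slide":[0.1,0.08,0.24],"rotation":[0,0,0]},{"claw":-1,"slide":[0,0.06,0.2],"rotation":[0,0,0]},{"claw":-1,"slide":[0,0.06,0.2],"rotation":[0,0,0]},{"claw":-1,"slide":[0,0.06,0.2],"rotation":[0,0,0]},{"claw":-1,"slide":[0,0.06,0.2],"rotation":[0,0,0]},{"claw":-1,"slide":[0,0.06,0.2],"rotation":[0,0,0]},{"claw":-1,"slide":[0,0.06,0.2],"rotation":[0,0,0]},{"claw":-1,"slide":[0,0.06,0.2],"rotation":[0,0,0]},{"claw":-1,"slide":[0,0.06,0.2],"rotation":[0,0,0]},{"claw":-1,"slide":[0,0.05,0.2],"rotation":[0,0,0]},{"claw":-1,"slide":[0,0.05,0.2],"rotation":[0,0,0]},{"claw":-1,"slide":[0,0.04,0.2],"rotation":[0,0,0]},{"claw":-1,"slide":[0,0.04,0.2],"rotation":[0,0,0]},{"claw":-1,"slide":[0,0,0],"rotation":[0,0,0]}]'; python3 -c "
from h import *
plan([585,109],z=28)
f=grab_frame('top');cv2.imwrite('pics/b1.png',cv2.resize(f['frame'][115:275,165:345],None,fx=4,fy=4,interpolation=cv2.INTER_CUBIC))
f=grab_frame('side');cv2.imwrite('pics/b2.png',cv2.resize(f['frame'][170:310,130:330],None,fx=4,fy=4,interpolation=cv2.INTER_CUBIC))"
```

```text
time_s: 3.98
ee_pos: [553.0, 115.7, 26.5]
tool_rot: [0.103, 0.699, -0.103, 0.7]
ft_force: [0.4, 0.3, -0.3]
finger_gap: 0.6
t 3.98 tcp [553.  115.7  26.5] bay [-132.6  -12.3] F [ 0.4  0.3 -0.3] gap 0.6
slide units [-0.047  0.093  1.086]
```

View pics/b1.png

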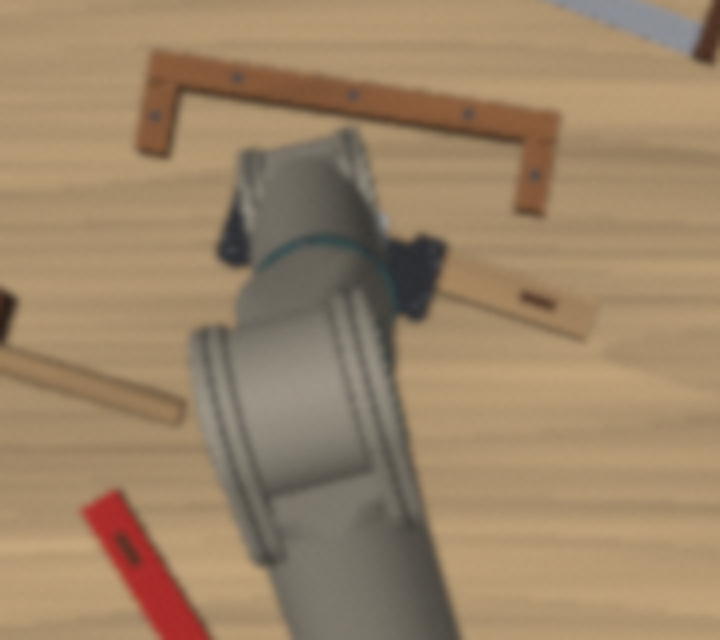

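View pics/b2.png

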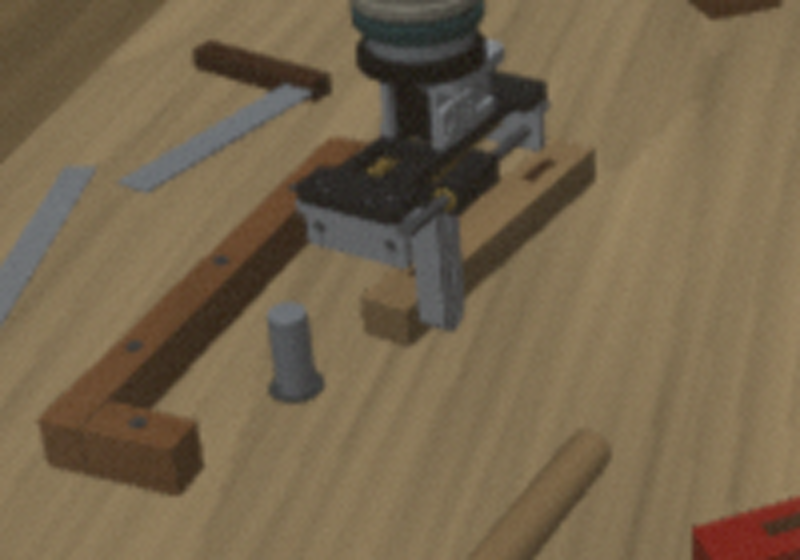

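```bash
python3 -m inch '[{"claw":-1,"slide":[0,0.02,0.18],"rotation":[0,0,0]},{"claw":-1,"slide":[0,0.02,0.18],"rotation":[0,0,0]},{"claw":-1,"slide":[0,0.02,0.18],"rotation":[0,0,0]},{"claw":-1,"slide":[0,0.02,0.18],"rotation":[0,0,0]},{"claw":-1,"slide":[0,0.0,0.18],"rotation":[0,0,0]},{"claw":-1,"slide":[0,0.0,0.16],"rotation":[0,0,0]},{"claw":-1,"slide":[0,0,0],"rotation":[0,0,0]},{"claw":-1,"slide":[0,0,-0.5],"rotation":[0,0,0]},{"claw":-1,"slide":[-0.5,0,-0.8],"rotation":[0,0,0]},{"claw":-1,"slide":[-0.8,0,-0.8],"rotation":[0,0,0]},{"claw":-1,"slide":[-0.9,0,-0.8],"rotation":[0,0,0]},{"claw":-1,"slide":[0,0,-0.9],"rotation":[0,0,0]},{"claw":-1,"slide":[0,0,-0.5],"rotation":[0,0,0]},{"claw":-1,"slide":[0,0,0],"rotation":[0,0,0]}]'; python3 -c "
from h import *
plan([585,109],z=28)
f=grab_frame('top');cv2.imwrite('pics/c1.png',cv2.resize(f['frame'][115:225,185:325],None,fx=5.6,fy=5.6,interpolation=cv2.INTER_CUBIC))
f=grab_frame('side');cv2.imwrite('pics/c2.png',cv2.resize(f['frame'][170:310,130:330],None,fx=4,fy=4,interpolation=cv2.INTER_CUBIC))"
```

```text
time_s: 5.25
ee_pos: [455.2, 147.4, 93.1]
tool_rot: [0.102, 0.701, -0.102, 0.699]
ft_force: [-0.4, -0.1, -0.6]
finger_gap: 0.7
t 5.25 tcp [455.2 147.4  93.1] bay [-234.     4.7] F [-0.4 -0.1 -0.6] gap 0.7
slide units [2.157 0.006 4.517]
```

View pics/c1.png

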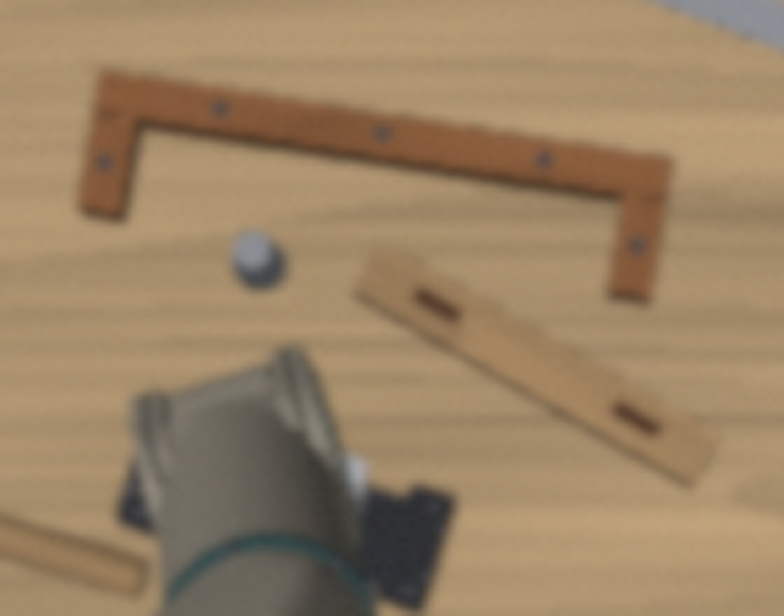

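View pics/c2.png

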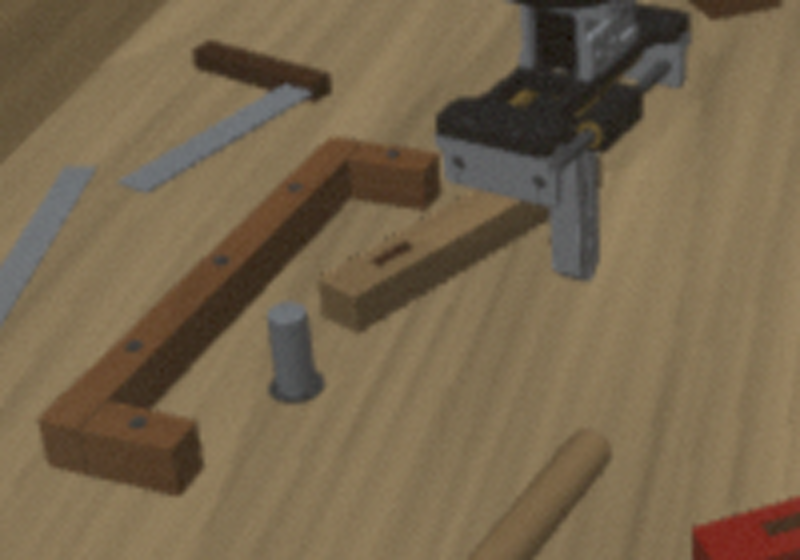

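The batten has turned. In the top crop its corners are at (357,293), (375,243), (718,437) and (692,485), and the post top is at (255,250). Now I'll work out the pose and the end push.

```bash
cat >> h.py <<'E'
def pose(f,corners,s,off,z=30):
    "corners: near+y, far+y, far-y, near-y (crop px)"
    P=np.array([ray(f,crop(p,s,off),z)[:2] for p in corners]); B=np.array([tobay(p) for p in P])
    c=B.mean(0); u=(B[0]+B[1]-B[2]-B[3])/2; L=np.linalg.norm(u); u/=L
    n=np.array([u[1],-u[0]]); w=((B[1]+B[2]-B[0]-B[3])/2)@n
    print("bay corners",B.round(1).tolist(),"\nc",c.round(1),"theta",np.degrees(np.arctan2(u[0],u[1])).round(1),"L,w",L.round(1),w.round(1),"n-offset from post",round((c-np.array([-72,64]))@n,1),"s",round((c-np.array([-72,64]))@u,1))
    return c,u,n
E
python3 - <<'E'
from h import *
f=grab_frame("top")
c,u,n=pose(f,[(357,293),(375,243),(718,437),(692,485)],5.6,(185,115))
e=c-u*(120+12.5); print("contact tcp bay",e,"world",toworld(e),"behind30",toworld(e-30*u),"uworld",u[0]*XB+u[1]*YB)
plan(toworld(e-30*u),z=28)
E
```

```text
bay corners [[-84.7, 1.4], [-52.6, -4.7], [-139.6, -228.5], [-170.9, -217.1]] 
c [-111.9 -112.2] theta 21.4 L,w 237.5 32.7 n-offset from post 27.0 s -178.6
contact tcp bay [-160.24160848 -235.57889541] world [ 493.07221366 -101.15127786] behind30 [ 478.1731437  -127.19005115] uworld [0.49663567 0.86795911]
t 5.4 tcp [460.1 146.2  92.6] bay [-228.9    4.3] F [-0.   0.1  0.4] gap 0.6
slide units [ 2.154 -8.554  3.196]
```

```bash
python3 -m inch '[{"claw":-1,"slide":[0,-0.85,0.3],"rotation":[0,0,0]},{"claw":-1,"slide":[0,-0.85,0.3],"rotation":[0,0,0]},{"claw":-1,"slide":[0,-0.85,0.3],"rotation":[0,0,0]},{"claw":-1,"slide":[0,-0.85,0.3],"rotation":[0,0,0]},{"claw":-1,"slide":[0,-0.85,0.3],"rotation":[0,0,0]},{"claw":-1,"slide":[0,-0.85,0.3],"rotation":[0,0,0]},{"claw":-1,"slide":[0,-0.85,0.3],"rotation":[0,0,0]},{"claw":-1,"slide":[0,-0.85,0.3],"rotation":[0,0,0]},{"claw":-1,"slide":[0,-0.85,0.3],"rotation":[0,0,0]},{"claw":-1,"slide":[0,-0.85,0.3],"rotation":[0,0,0]},{"claw":-1,"slide":[0,0,0],"rotation":[0.94,0,0]},{"claw":-1,"slide":[0,0,0],"rotation":[0.94,0,0]},{"claw":-1,"slide":[0,0,0],"rotation":[0,0,0]},{"claw":-1,"slide":[0,0,0],"rotation":[0,0,0]}]'; python3 - <<'E'
from h import *
s,M=tool();print(M.round(3))
plan([478.2,-127.2],z=28)
E
```

```text
time_s: 6.57
ee_pos: [472.1, -124.9, 92.1]
tool_rot: [0.18, 0.684, -0.18, 0.684]
ft_force: [0.2, 0.4, -0.1]
finger_gap: 0.4
[[ 0.     0.493  0.87 ]
 [-0.001  0.87  -0.493]
 [-1.    -0.     0.001]]
t 6.57 tcp [ 472.1 -124.9   92.1] bay [-177.5 -262.1] F [ 0.2  0.4 -0.1] gap 0.4
slide units [2.138 0.033 0.213]
```

```bash
python3 -m inch '[{"claw":-1,"slide":[0.7,0,0.2],"rotation":[0,0,0]},{"claw":-1,"slide":[0.7,0,0],"rotation":[0,0,0]},{"claw":-1,"slide":[0.5,0,0],"rotation":[0,0,0]},{"claw":-1,"slide":[0.2,0.2,0],"rotation":[0,0,0]},{"claw":-1,"slide":[0,0.3,0],"rotation":[0,0,0]},{"claw":-1,"slide":[0,0.25,0],"rotation":[0,0,0]},{"claw":-1,"slide":[0,0.2,0.01],"rotation":[0,0,0]},{"claw":-1,"slide":[0,0.2,0.02],"rotation":[0,0,0]},{"claw":-1,"slide":[0,0.2,0.02],"rotation":[0,0,0]},{"claw":-1,"slide":[0,0.2,0.02],"rotation":[0,0,0]},{"claw":-1,"slide":[0,0.2,0.02],"rotation":[0,0,0]},{"claw":-1,"slide":[0,0.2,0.02],"rotation":[0,0,0]},{"claw":-1,"slide":[0,0.2,0.02],"rotation":[0,0,0]},{"claw":-1,"slide":[0,0.2,0.02],"rotation":[0,0,0]},{"claw":-1,"slide":[0,0.2,0.02],"rotation":[0,0,0]},{"claw":-1,"slide":[0,0.2,0.02],"rotation":[0,0,0]},{"claw":-1,"slide":[0,0,0],"rotation":[0,0,0]}]'; python3 -c "
from h import *
plan([585,109],z=28)
f=grab_frame('top');cv2.imwrite('pics/d1.png',cv2.resize(f['frame'][115:225,185:325],None,fx=5.6,fy=5.6,interpolation=cv2.INTER_CUBIC))
f=grab_frame('side');cv2.imwrite('pics/d2.png',cv2.resize(f['frame'][170:310,130:330],None,fx=4,fy=4,interpolation=cv2.INTER_CUBIC))"
```

```text
time_s: 7.98
ee_pos: [523.7, -56.1, 29.4]
tool_rot: [0.181, 0.683, -0.18, 0.684]
ft_force: [0.3, -0.4, -0.2]
finger_gap: 0.6
t 7.98 tcp [523.7 -56.1  29.4] bay [-136.5 -186.5] F [ 0.3 -0.4 -0.2] gap 0.6
slide units [ 0.055  5.794 -0.934]
```

View pics/d1.png

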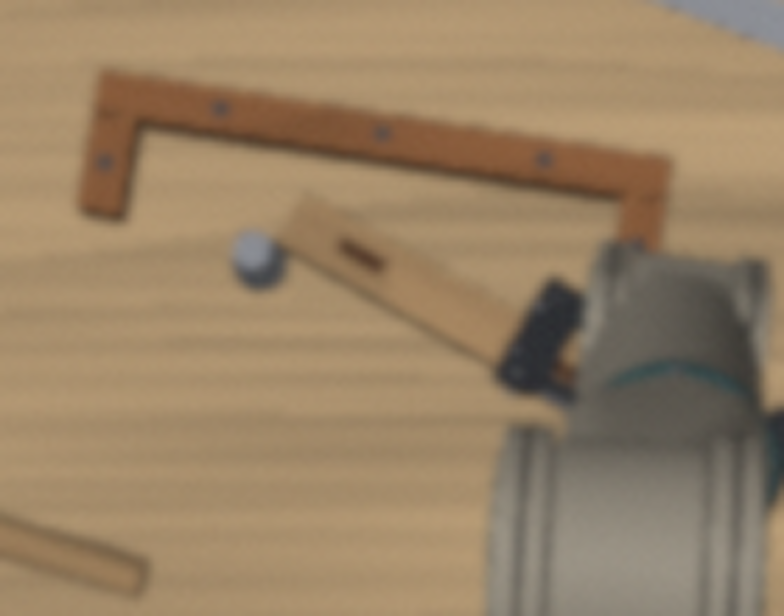

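View pics/d2.png

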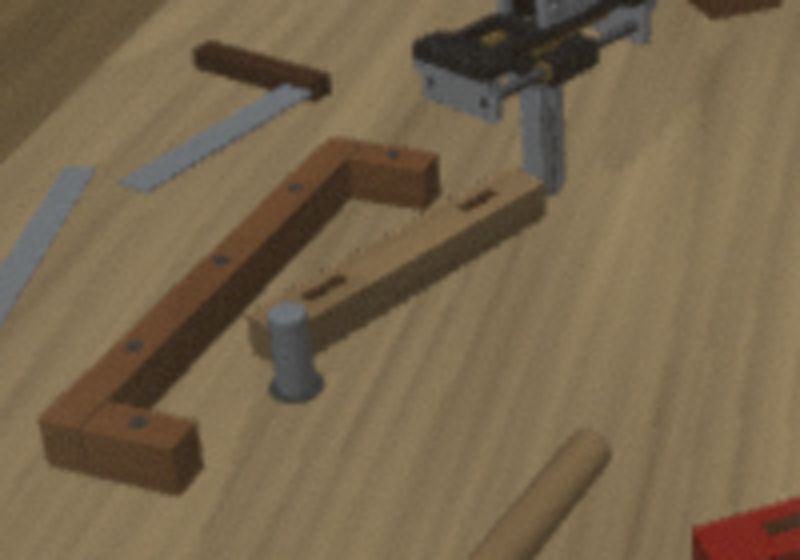

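```bash
python3 - <<'E'
from h import *
f=grab_frame("top")
for p in [(283,240),(305,192),(495,370)]: print(tobay(ray(f,crop(p,5.6,(185,115)),30)).round(1))
g=grab_frame("side")
for p in [(320,350),(250,318),(543,198),(530,170)]: print("S",tobay(ray(g,crop(p,4,(130,170)),30)).round(1))
E
```

```text
[-59.1  51. ]
[-27.8  42.4]
[-119.   -88.7]
S [-86.4  62.1]
S [-28.9  44.3]
S [-150. -147.]
S [-127.  -181.4]
```

```bash
python3 -m inch '[{"claw":-1,"slide":[0,0.2,0],"rotation":[0,0,0]},{"claw":-1,"slide":[0,0.2,0],"rotation":[0,0,0]},{"claw":-1,"slide":[0,0.2,0],"rotation":[0,0,0]},{"claw":-1,"slide":[0,0.2,0],"rotation":[0,0,0]},{"claw":-1,"slide":[0,0.2,0],"rotation":[0,0,0]},{"claw":-1,"slide":[0,0.2,0],"rotation":[0,0,0]},{"claw":-1,"slide":[0,0.2,0],"rotation":[0,0,0]},{"claw":-1,"slide":[0,0.2,0],"rotation":[0,0,0]},{"claw":-1,"slide":[0,0.2,0],"rotation":[0,0,0]},{"claw":-1,"slide":[0,0,0],"rotation":[0,0,0]},{"claw":-1,"slide":[0,-0.3,0],"rotation":[0,0,0]},{"claw":-1,"slide":[0,-0.6,-0.3],"rotation":[0,0,0]},{"claw":-1,"slide":[0,-0.6,-0.6],"rotation":[0,0,0]},{"claw":-1,"slide":[0,0,-0.9],"rotation":[0,0,0]},{"claw":-1,"slide":[0,0,-0.9],"rotation":[0,0,0]},{"claw":-1,"slide":[0,0,0],"rotation":[0,0,0]}]'; python3 -c "
from h import *
plan([585,109],z=28)
f=grab_frame('top');cv2.imwrite('pics/e1.png',cv2.resize(f['frame'][115:225,185:325],None,fx=5.6,fy=5.6,interpolation=cv2.INTER_CUBIC))
f=grab_frame('side');cv2.imwrite('pics/e2.png',cv2.resize(f['frame'][170:310,130:330],None,fx=4,fy=4,interpolation=cv2.INTER_CUBIC))"
```

```text
time_s: 9.52
ee_pos: [448.7, -8.8, 29.4]
tool_rot: [0.18, 0.688, -0.181, 0.68]
ft_force: [-1.4, -0.4, -0.2]
finger_gap: 0.4
t 9.52 tcp [448.7  -8.8  29.4] bay [-217.6 -150.7] F [-1.4 -0.4 -0.2] gap 0.4
slide units [4.000e-03 5.657e+00 2.014e+00]
```

View pics/e1.png

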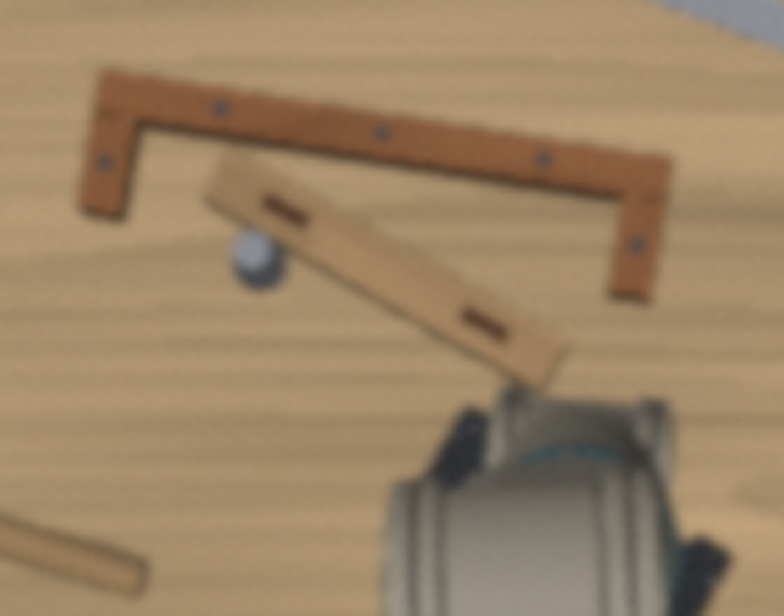

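View pics/e2.png

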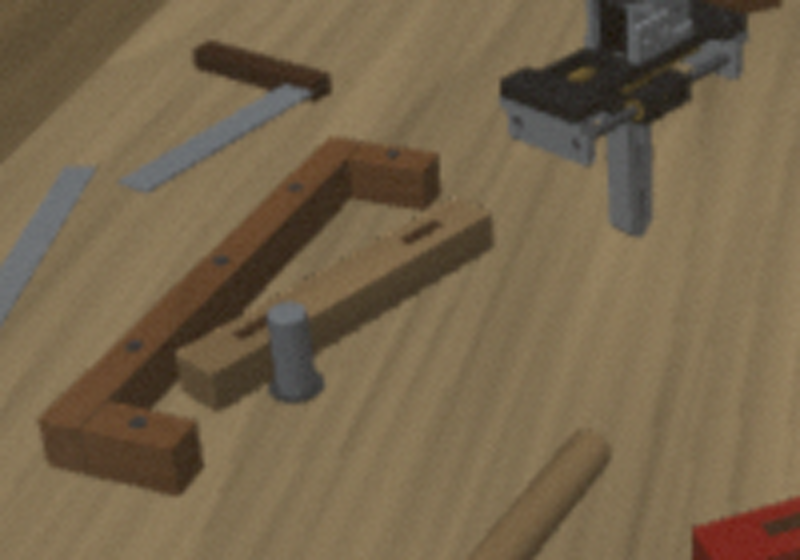

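The +y end is now behind the post. In the top crop the batten's corners are at (203,197), (227,147), (568,348) and (543,392).

```bash
python3 - <<'E'
from h import *
f=grab_frame("top")
c,u,n=pose(f,[(203,197),(227,147),(568,348),(543,392)],5.6,(185,115))
p=c-90*u-n*(18+10); print("contact tcp bay",p,toworld(p)); q=p-30*XB@np.array([[1,0],[0,1]]) if 0 else p+np.array([-35,0])
s,M=tool(); print("yaw tool-y vs bay deg",np.degrees(np.arctan2(M[:2,1]@XB,M[:2,1]@YB)))
plan(toworld(q),z=28)
E
```

```text
bay corners [[-40.0, 103.5], [-7.2, 93.8], [-99.1, -130.5], [-128.1, -119.5]] 
c [-68.6 -13.2] theta 21.9 L,w 241.1 32.5 n-offset from post 31.9 s -70.3
contact tcp bay [-128.18074096  -86.23455912] [546.59975487  41.90966139]
yaw tool-y vs bay deg 21.273374778910597
t 9.67 tcp [457.4 -10.7  29.8] bay [-208.7 -151.3] F [ 0.7 -0.2 -0.5] gap 0.5
slide units [0.062 2.573 0.627]
```

```bash
python3 -m inch '[{"claw":-1,"slide":[0,0,0],"rotation":[-0.77,0,0]},{"claw":-1,"slide":[0,0,0],"rotation":[-0.77,0,0]},{"claw":-1,"slide":[0,0,0],"rotation":[-0.77,0,0]},{"claw":-1,"slide":[0,0,0],"rotation":[-0.77,0,0]},{"claw":-1,"slide":[0,0.5,0.2],"rotation":[0,0,0]},{"claw":-1,"slide":[0,0.6,0.3],"rotation":[0,0,0]},{"claw":-1,"slide":[0,0.6,0.3],"rotation":[0,0,0]},{"claw":-1,"slide":[0,0.5,0.3],"rotation":[0,0,0]},{"claw":-1,"slide":[0,0,0],"rotation":[0,0,0]},{"claw":-1,"slide":[0,0,0],"rotation":[0,0,0]}]'; python3 - <<'E'
from h import *
s,M=tool(); print("yaw tool-y vs bay deg",np.degrees(np.arctan2(M[:2,1]@XB,M[:2,1]@YB)))
plan(toworld([-128,-88]),z=28)
E
```

```text
time_s: 10.5
ee_pos: [500.1, 50.1, 29.5]
tool_rot: [0.052, 0.705, -0.052, 0.706]
ft_force: [-0.6, 1.0, -0.2]
finger_gap: 0.4
yaw tool-y vs bay deg 0.04141421764632102
t 10.5 tcp [500.1  50.1  29.5] bay [-175.4  -84.9] F [-0.6  1.  -0.2] gap 0.4
slide units [ 0.051 -0.103  1.58 ]
```

```bash
python3 -m inch '[{"claw":-1,"slide":[0,0,0.3],"rotation":[0,0,0]},{"claw":-1,"slide":[0,0,0.3],"rotation":[0,0,0]},{"claw":-1,"slide":[0,0,0.3],"rotation":[0,0,0]},{"claw":-1,"slide":[0,0,0.2],"rotation":[0,0,0]},{"claw":-1,"slide":[0,0,0.2],"rotation":[0,0,0]},{"claw":-1,"slide":[0,0,0.2],"rotation":[0,0,0]},{"claw":-1,"slide":[0,0,0.2],"rotation":[0,0,0]},{"claw":-1,"slide":[0,0,0.2],"rotation":[0,0,0]},{"claw":-1,"slide":[0,0,0.2],"rotation":[0,0,0]},{"claw":-1,"slide":[0,0,0.2],"rotation":[0,0,0]},{"claw":-1,"slide":[0,0,0.2],"rotation":[0,0,0]},{"claw":-1,"slide":[0,0,0.2],"rotation":[0,0,0]},{"claw":-1,"slide":[0,0,0.2],"rotation":[0,0,0]},{"claw":-1,"slide":[0,0,0.2],"rotation":[0,0,0]},{"claw":-1,"slide":[0,0,0.2],"rotation":[0,0,0]},{"claw":-1,"slide":[0,0,0],"rotation":[0,0,0]}]'; python3 -c "
from h import *
plan(toworld([-50,-88]),z=28)
f=grab_frame('top');cv2.imwrite('pics/f1.png',cv2.resize(f['frame'][115:225,185:325],None,fx=5.6,fy=5.6,interpolation=cv2.INTER_CUBIC))
f=grab_frame('side');cv2.imwrite('pics/f2.png',cv2.resize(f['frame'][170:310,130:330],None,fx=4,fy=4,interpolation=cv2.INTER_CUBIC))"
```

```text
time_s: 11.83
ee_pos: [598.7, 35.6, 29.6]
tool_rot: [0.052, 0.704, -0.052, 0.706]
ft_force: [0.4, -0.7, 0.2]
finger_gap: 0.5
t 11.83 tcp [598.7  35.6  29.6] bay [-75.8 -84.9] F [ 0.4 -0.7  0.2] gap 0.5
slide units [ 0.054 -0.102  0.858]
```

View pics/f1.png

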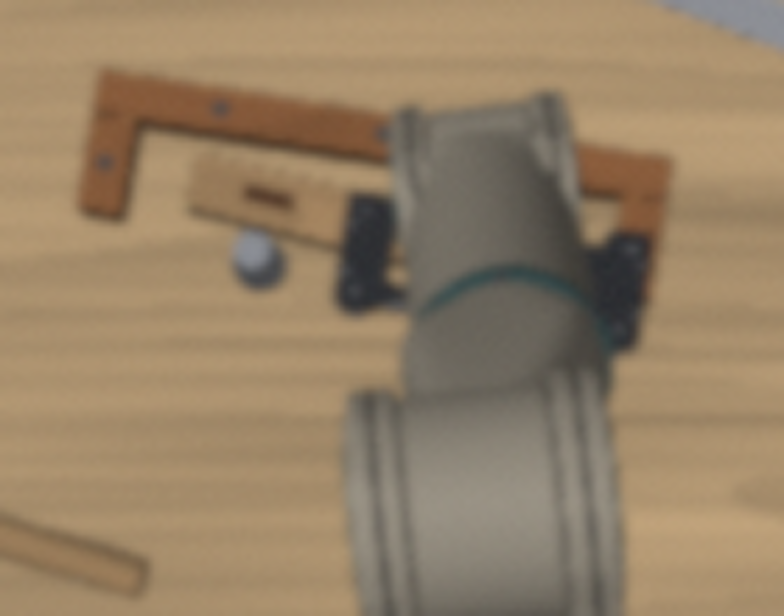

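View pics/f2.png

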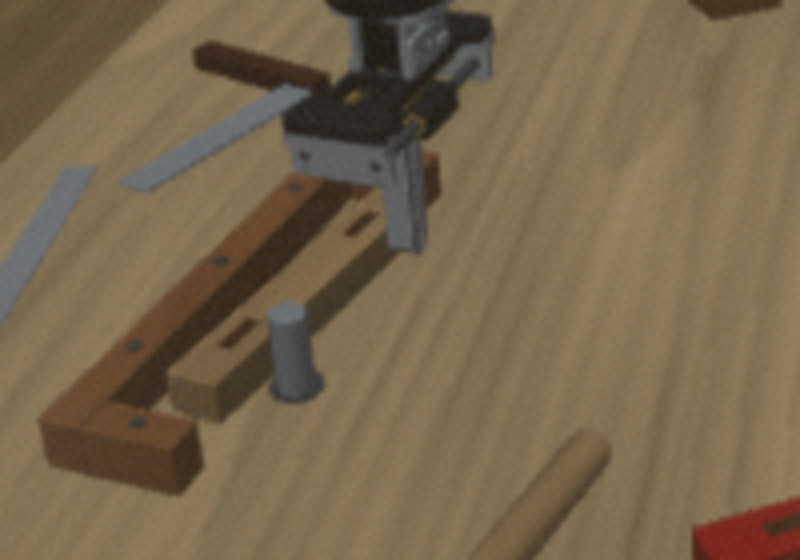

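```bash
python3 -m inch '[{"claw":-1,"slide":[0,0,0.2],"rotation":[0,0,0]},{"claw":-1,"slide":[0,0,0.2],"rotation":[0,0,0]},{"claw":-1,"slide":[0,0,0.15],"rotation":[0,0,0]},{"claw":-1,"slide":[0,0,0.15],"rotation":[0,0,0]},{"claw":-1,"slide":[0,0,0],"rotation":[0,0,0]},{"claw":-1,"slide":[0,0,-0.5],"rotation":[0,0,0]},{"claw":-1,"slide":[0,0,-0.8],"rotation":[0,0,0]},{"claw":-1,"slide":[0,0,-0.9],"rotation":[0,0,0]},{"claw":-1,"slide":[0,0,-0.9],"rotation":[0,0,0]},{"claw":-1,"slide":[0,0,-0.9],"rotation":[0,0,0]},{"claw":-1,"slide":[0,0,0],"rotation":[0,0,0]}]'; python3 -c "
from h import *
plan(toworld([-80,0]),z=28)
f=grab_frame('top');cv2.imwrite('pics/g1.png',cv2.resize(f['frame'][115:225,185:325],None,fx=5.6,fy=5.6,interpolation=cv2.INTER_CUBIC))
f=grab_frame('side');cv2.imwrite('pics/g2.png',cv2.resize(f['frame'][170:310,130:330],None,fx=4,fy=4,interpolation=cv2.INTER_CUBIC))"
```

```text
time_s: 12.85
ee_pos: [492.2, 51.1, 29.3]
tool_rot: [0.051, 0.708, -0.052, 0.702]
ft_force: [-1.2, -0.6, -0.1]
finger_gap: 0.0
t 12.85 tcp [492.2  51.1  29.3] bay [-183.3  -85.1] F [-1.2 -0.6 -0.1] gap 0.0
slide units [0.013 2.833 3.446]
```

View pics/g1.png

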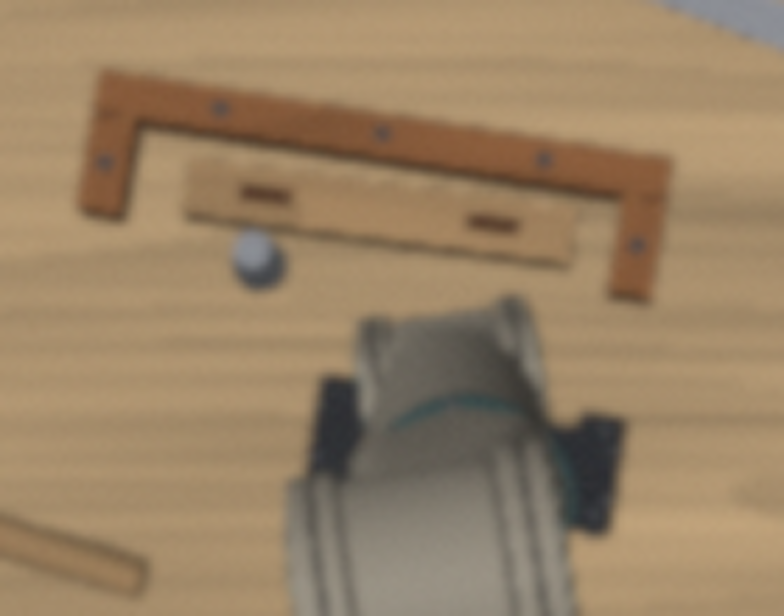

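View pics/g2.png

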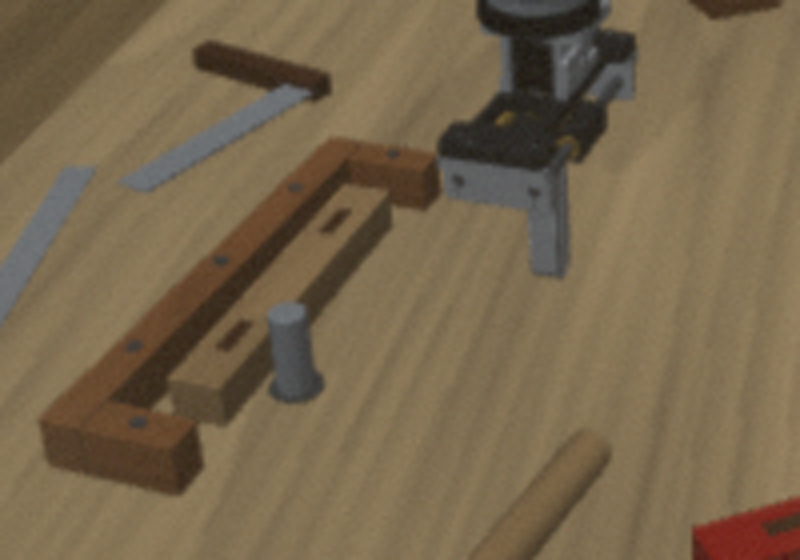

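```bash
python3 -m inch '[{"claw":0.5,"slide":[0,0.6,0.3],"rotation":[0,0,0]},{"claw":0.5,"slide":[0,0.7,0.4],"rotation":[0,0,0]},{"claw":0.5,"slide":[0,0.7,0.4],"rotation":[0,0,0]},{"claw":0.5,"slide":[0,0.43,0.4],"rotation":[0,0,0]},{"claw":0.5,"slide":[0,0,0],"rotation":[0,0,0]},{"claw":0.5,"slide":[0,0,0],"rotation":[0,0,0]},{"claw":0.5,"slide":[0,0,0],"rotation":[0,0,0]},{"claw":0.5,"slide":[0,0,0],"rotation":[0,0,0]}]'; python3 - <<'E'
from h import *
f=grab_frame("top")
pose(f,[(183,215),(190,158),(578,207),(570,265)],5.6,(185,115))
plan(toworld([-46,-12]),z=28)
s,M=tool(); print("yaw tool-y vs bay deg",np.degrees(np.arctan2(M[:2,1]@XB,M[:2,1]@YB)))
E
```

```text
time_s: 13.62
ee_pos: [553.5, 114.3, 29.3]
tool_rot: [0.052, 0.705, -0.053, 0.705]
ft_force: [0.5, -0.3, 0.0]
finger_gap: 50.2
bay corners [[-52.8, 113.8], [-17.3, 115.1], [-12.3, -123.9], [-48.5, -124.3]] 
c [-32.7  -4.8] theta -1.1 L,w 238.6 35.8 n-offset from post 37.9 s -69.6
t 13.67 tcp [553.5 114.4  29.4] bay [-131.9  -13.5] F [-0.7 -0.5 -0.2] gap 54.2
slide units [0.044 0.058 2.864]
yaw tool-y vs bay deg 0.16040524489012337
```

```bash
python3 -m inch '[{"claw":0.5,"slide":[0,0,0.3],"rotation":[0,0,0]},{"claw":0.5,"slide":[0,0,0.4],"rotation":[0,0,0]},{"claw":0.5,"slide":[0,0,0.4],"rotation":[0,0,0]},{"claw":0.5,"slide":[0,0,0.4],"rotation":[0,0,0]},{"claw":0.5,"slide":[0,0,0.3],"rotation":[0,0,0]},{"claw":0.5,"slide":[0,0,0.2],"rotation":[0,0,0]},{"claw":0.5,"slide":[0,0,0.15],"rotation":[0,0,0]},{"claw":0.5,"slide":[0,0,0.15],"rotation":[0,0,0]},{"claw":0.5,"slide":[0,0,0.15],"rotation":[0,0,0]},{"claw":0.5,"slide":[0,0,0.15],"rotation":[0,0,0]},{"claw":0.5,"slide":[0,0,0.15],"rotation":[0,0,0]},{"claw":0.5,"slide":[0,0,0],"rotation":[0,0,0]},{"claw":0.5,"slide":[0,0,0],"rotation":[0,0,0]}]'; python3 - <<'E'
from h import *
plan(toworld([-44,-12]),z=28)
E
```

```text
time_s: 14.75
ee_pos: [636.1, 103.7, 29.4]
tool_rot: [0.052, 0.705, -0.052, 0.705]
ft_force: [-1.2, -0.2, 0.0]
finger_gap: 70.7
t 14.75 tcp [636.1 103.7  29.4] bay [-48.7 -12.1] F [-1.2 -0.2  0. ] gap 70.7
slide units [0.046 0.002 0.156]
```

Not at the fence yet (no force), so I'll advance in small steps.

```bash
python3 -m inch '[{"claw":0.5,"slide":[0,0,0.06],"rotation":[0,0,0]},{"claw":0.5,"slide":[0,0,0.06],"rotation":[0,0,0]},{"claw":0.5,"slide":[0,0,0],"rotation":[0,0,0]}]'; python3 -m inch '[{"claw":0.5,"slide":[0,0,0.05],"rotation":[0,0,0]},{"claw":0.5,"slide":[0,0,0],"rotation":[0,0,0]}]';  python3 -m inch '[{"claw":0.5,"slide":[0,0,0.05],"rotation":[0,0,0]},{"claw":0.5,"slide":[0,0,0],"rotation":[0,0,0]}]'; python3 -c "
from h import *
plan(toworld([-44,-12]),z=28)
f=grab_frame('side');cv2.imwrite('pics/h2.png',cv2.resize(f['frame'][190:290,140:250],None,fx=6,fy=6,interpolation=cv2.INTER_CUBIC))"
```

```text
time_s: 15.0
ee_pos: [639.5, 103.1, 29.4]
tool_rot: [0.052, 0.705, -0.052, 0.705]
ft_force: [-1.5, 1.3, -0.4]
finger_gap: 70.2
time_s: 15.17
ee_pos: [640.8, 103.0, 29.4]
tool_rot: [0.052, 0.705, -0.052, 0.705]
ft_force: [-2.0, 0.8, 1.3]
finger_gap: 70.2
time_s: 15.33
ee_pos: [640.9, 102.9, 29.4]
tool_rot: [0.052, 0.706, -0.052, 0.704]
ft_force: [-4.1, 1.7, 4.3]
finger_gap: 70.3
t 15.33 tcp [640.9 102.9  29.4] bay [-43.8 -12.1] F [-4.1  1.7  4.3] gap 70.3
slide units [ 0.046  0.003 -0.006]
```

View pics/h2.png

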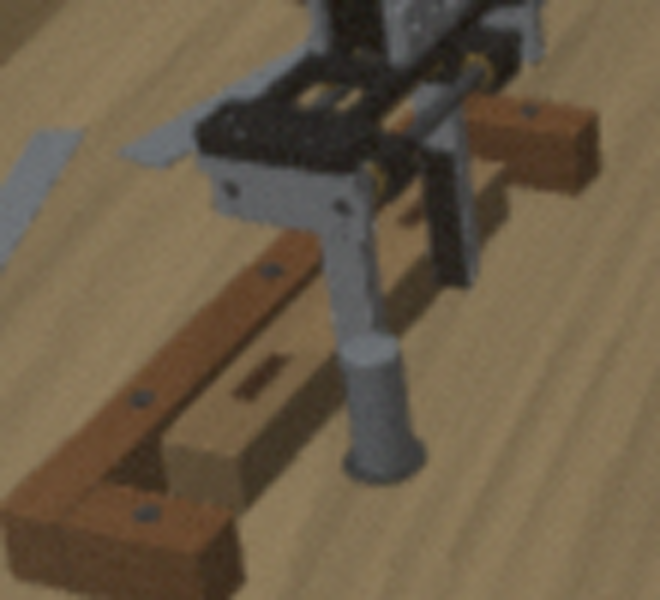

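```bash
for i in 1 2 3 4; do python3 -m inch '[{"claw":0.5,"slide":[0,0,0.06],"rotation":[0,0,0]},{"claw":0.5,"slide":[0,0,0],"rotation":[0,0,0]}]' | grep -E "ee_pos|force"; done; python3 -c "
from h import *
plan(toworld([-44,-12]),z=28)
f=grab_frame('side');cv2.imwrite('pics/i2.png',cv2.resize(f['frame'][190:290,140:250],None,fx=6,fy=6,interpolation=cv2.INTER_CUBIC))"
```

```text
ee_pos: [641.4, 103.1, 29.3]
ft_force: [-7.7, 1.8, 6.7]
ee_pos: [641.4, 103.1, 29.2]
ft_force: [-11.0, 2.6, 8.4]
ee_pos: [641.5, 103.0, 29.2]
ft_force: [-13.9, 3.0, 13.2]
ee_pos: [641.6, 103.0, 29.2]
ft_force: [-16.2, 3.3, 14.3]
t 16.05 tcp [641.6 103.   29.2] bay [-43.1 -11.9] F [-16.2   3.3  14.3] gap 70.7
slide units [ 0.041 -0.003 -0.029]
```

View pics/i2.png

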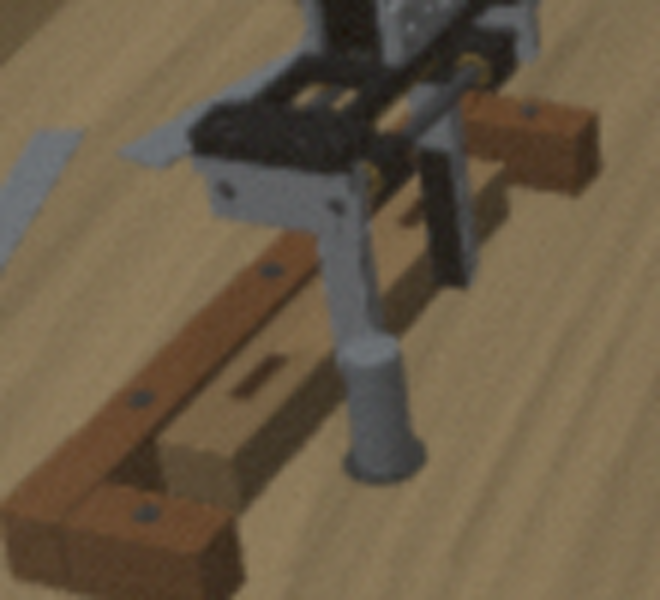

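```bash
python3 -m inch '[{"claw":0.5,"slide":[0,0,-0.2],"rotation":[0,0,0]},{"claw":0.5,"slide":[0,0,-0.4],"rotation":[0,0,0]},{"claw":0.5,"slide":[0,0,-0.8],"rotation":[0,0,0]},{"claw":0.5,"slide":[0,0,-0.9],"rotation":[0,0,0]},{"claw":0.5,"slide":[0,0,-0.9],"rotation":[0,0,0]},{"claw":0.5,"slide":[0,0,-0.9],"rotation":[0,0,0]},{"claw":0.5,"slide":[0,0,0],"rotation":[0,0,0]}]'; python3 -c "
from h import *
f=grab_frame('top');cv2.imwrite('pics/j1.png',cv2.resize(f['frame'][115:225,185:325],None,fx=5.6,fy=5.6,interpolation=cv2.INTER_CUBIC))
f=grab_frame('side');cv2.imwrite('pics/j2.png',cv2.resize(f['frame'][190:290,130:260],None,fx=6,fy=6,interpolation=cv2.INTER_CUBIC))"
```

```text
time_s: 16.68
ee_pos: [522.5, 120.5, 29.4]
tool_rot: [0.051, 0.707, -0.051, 0.703]
ft_force: [-1.8, 0.3, -0.5]
finger_gap: 70.3
```

View pics/j1.png

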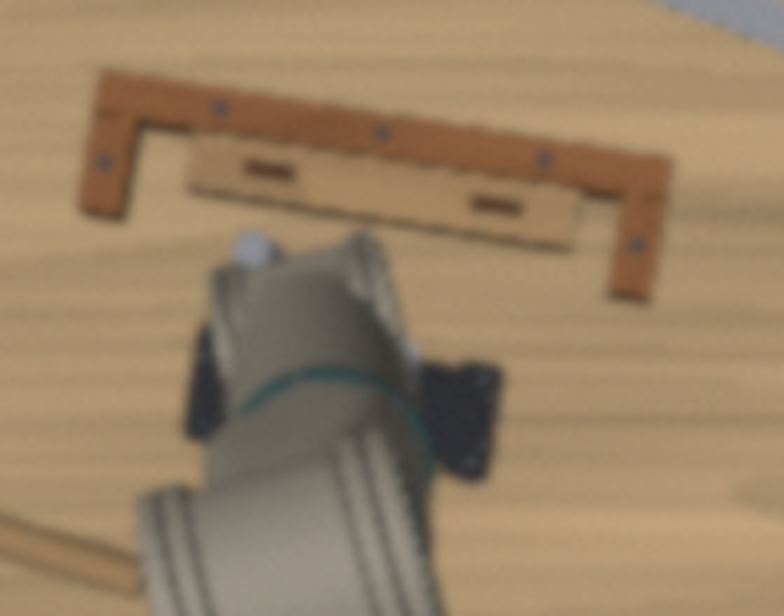

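View pics/j2.png

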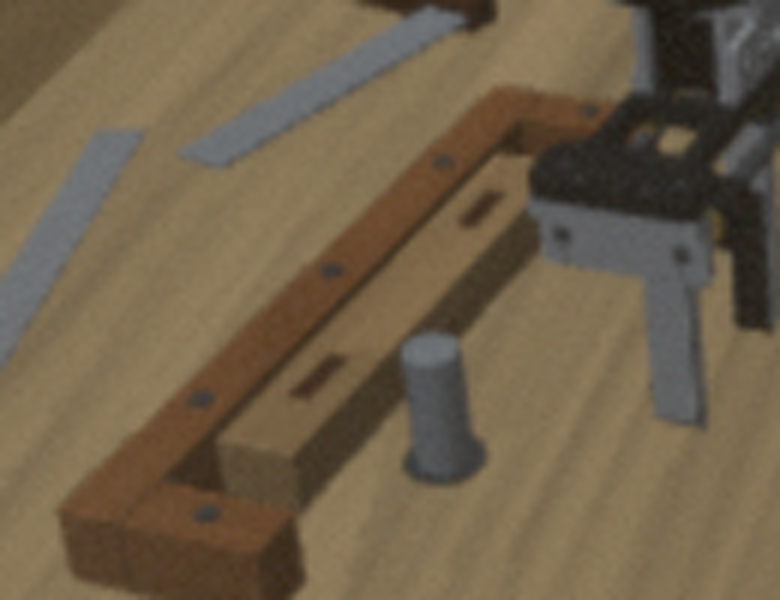

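```bash
python3 - <<'E'
from h import *
f=grab_frame("top")
pose(f,[(187,190),(193,133),(583,193),(572,250)],5.6,(185,115))
g=grab_frame("side")
for p in [(297,460),(222,443),(530,150)]: print("S",tobay(ray(g,crop(p,6,(130,190)),30)).round(1))
for p in [(215,436),(515,123)]: print("S fence",tobay(ray(g,crop(p,6,(130,190)),35)).round(1))
# bay-aligned rectified views
for nm,im in(("top",f),("side",g)):
    src=np.float32([proj(im,[*toworld(b),30]) for b in [(20,170),(20,-170),(-100,-170),(-100,170)]])
    H=cv2.getPerspectiveTransform(src,np.float32([[0,0],[748,0],[748,264],[0,264]]))
    cv2.imwrite(f"pics/k_{nm}.png",cv2.warpPerspective(im["frame"],H,(748,264),flags=cv2.INTER_CUBIC))
a=cv2.imread("pics/k_top.png");b=cv2.imread("pics/k_side.png");cv2.imwrite("pics/k.png",np.vstack([a,b]))
E
```

```text
bay corners [[-37.2, 113.8], [-1.7, 115.8], [-3.3, -125.6], [-39.1, -124.1]] 
c [-20.3  -5. ] theta 0.4 L,w 239.7 35.7 n-offset from post 52.2 s -68.7
S [-35.1 116.5]
S [ -0.8 115.5]
S [ -12.3 -131.8]
S fence [ -0.2 118.1]
S fence [   1.9 -145.5]
```

View pics/k.png

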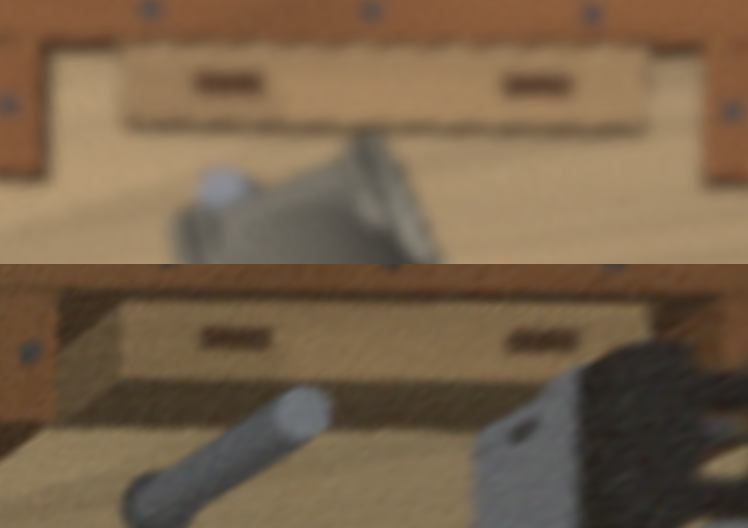

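```bash
python3 -m inch '[{"claw":0.5,"slide":[-0.5,0,-0.3],"rotation":[0,0,0]},{"claw":0.5,"slide":[-0.9,0,-0.5],"rotation":[0,0,0]},{"claw":0.5,"slide":[-0.9,0,-0.3],"rotation":[0,0,0]},{"claw":0.5,"slide":[-0.9,0,0],"rotation":[0,0,0]},{"claw":0.5,"slide":[-0.5,0,0],"rotation":[0,0,0]},{"claw":0.5,"slide":[0,0,0],"rotation":[0,0,0]},{"claw":0.5,"slide":[0,0,0],"rotation":[0,0,0]}]'; python3 -c "
from h import *
f=grab_frame('top');cv2.imwrite('pics/l1.png',f['frame'])
a=cv2.imread('pics/top0.png').astype(int);d=np.abs(a-f['frame']).max(2)
for n,(x,y,w) in dict(mallet=(178,203,38),glue=(417,152,15),offcut=(410,218,15)).items(): print(n,(d[y-22:y+22,x-w:x+w]>40).sum())
g=grab_frame('side');cv2.imwrite('pics/l2.png',g['frame'])"
```

```text
time_s: 17.47
ee_pos: [497.2, 124.5, 141.3]
tool_rot: [0.053, 0.704, -0.052, 0.706]
ft_force: [0.0, 0.7, -0.6]
finger_gap: 70.5
mallet 57
glue 0
offcut 0
```

View pics/l1.png

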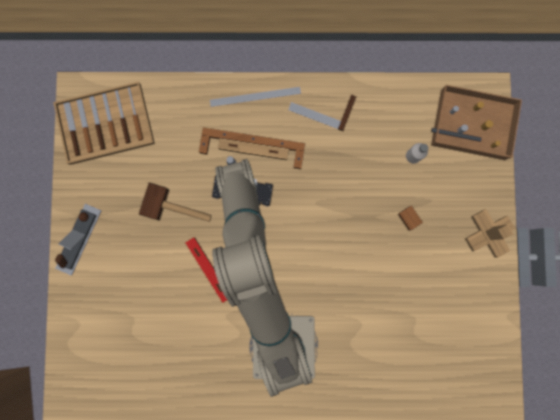

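View pics/l2.png

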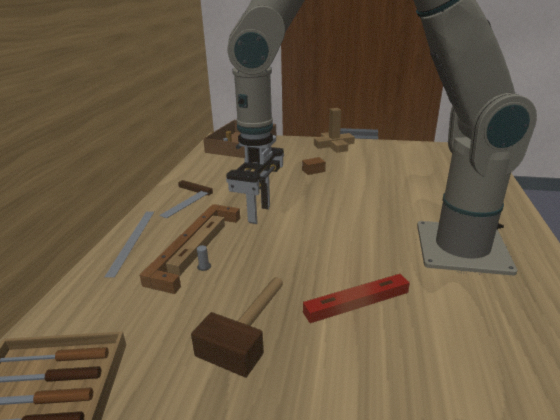

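The batten lies along the fence between the cheeks: top (254,150), side (200,235). The mallet, glue bottle and offcut are at their starting pixels. The 57 changed pixels in the mallet's window come from the gripper showing at its right edge, around (216,187).

```bash
python3 -c "
from station import hand_in
print(hand_in())"
```

```text
the job is handed in; nothing more can be done
None
```

The batten is in the gluing bay with its long side against the back fence, and the job is handed in at about 17.5 s of the 72 s allowed.

**How it went in:** I pushed only with the fingertips. I turned the batten by pushing near its +y end, then pushed it endwise until that end was behind the post. After that I pushed the -y end in, and finished with a two-finger push against the fence. It was never gripped, lifted or tipped.

**Last checks:**
- **Position:** the batten's centre measured about (-20, -5) mm in the bay frame, where flat is x = -18. Its ends were at about y = +115 and -125, clear of both cheeks at ±150.
- **Flatness:** it measured 0.4° from parallel. My bay axis is only good to about that, and in the straightened top view the batten and the fence edge looked parallel. The final push stopped hard at about 16 N along x.
- **Disagreements:** the top view put the -y end's far edge about 3 mm off the fence and the +y end's about 2 mm. That is close to the calibration error. A side-view reading of the -y end gave 12 mm, but the gripper partly hid that corner, so I did not rely on it. The final push also showed an unexplained upward force of about 14 N.
- **Bystanders:** the mallet, glue bottle and offcut had not moved in the pictures, and the robot was touching nothing.

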